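Clamp a cleaner bottle and open its push-and-turn safety cap

TASK

Crank the bottle vise clockwise until its jaw clamps the cleaner bottle firmly, then press the bottle's safety cap down and, while pressing, twist it counter-clockwise (seen from above) about a quarter turn until it is free. Lift the cap straight up and finish while still holding it in the gripper, level, roughly 8 cm clear above the bottle; nothing is put down or let go at the end, the bottle stays upright and clamped, and the honey jar, salt shaker and tin nearby are left alone.

Things in the scene. Friction and masses are not known exactly. Their poses are not given: they have to be found in the camera images.
- vise: Bottle vise fixed to the worktop: wooden plate 116 x 325 x 12 mm, aluminium V-shaped fixed jaw (48 mm tall) at its -y end, aluminium gear housing (80 x 70 mm, top 76 mm above the worktop) at its +y end. Origin: underside of the plate, where the axis of a clamped bottle stands; y runs from the fixed jaw past the bottle to the housing, crank axis at y = 190 mm; z up.
- jaw: Sliding aluminium jaw with rubber face, 84 mm wide, 46 mm tall, between bottle and housing. Origin: foot of the face that meets the bottle. Closing, it slides to -y of the vise, 24 mm per turn of the crank: face at y = 43 to 48 mm at the start, 32 mm when the bottle is clamped. It stays where the crank leaves it (the screw holds about 30 N).
- crank_arm (a joint): Crank on the gear housing, vertical axis: rad, grows clockwise seen from above, which closes the jaw. At 0 the knob lies to +y of the axis (vise frame). Starts at 0 to 1.2; the bottle is clamped near 4.2. Turning takes about 3 N at the knob, then stiffens sharply once the bottle is squeezed; 5 to 10 N more at the knob gives a firm clamp. Stays where left.
- crank_axis (a point): Point on the crank's vertical axis at the height of the middle of the knob (119.5 mm above the worktop).
- knob_mid (a point): Middle of the crank's upright black knob, 45 mm from the crank axis. The knob is round, 22 mm in diameter, spins freely on its own axis, and stands from 95 to 137 mm above the worktop; the crank arm under it spans 81 to 97 mm. Pinch it from above and lead it round the circle.
- bottle: Loose white round cleaner bottle, 64 mm in diameter, standing upright on the vise plate 1 to 8 mm short of the V jaw. Origin: centre of its underside (12 mm above the worktop), z up. Straight side to 68 mm, sloping shoulder to the neck at 78 mm, neck top at 111 mm. Mass about 0.3 kg.
- cap: Grey ribbed round safety cap on the bottle, 45 mm wide, 32 mm tall, 30 g. Origin: centre of its lower rim, 88 mm above the bottle's underside when closed; z up, x along the bottle's x when closed. Sprung: must go down 4.5 mm to turn (bottoms at 6 mm, 10 to 12 N), blocked clockwise. Held down it turns counter-clockwise; free to lift from 50 to 125 degrees (best 90).
- honey_jar: Honey jar with dark lid, 65 mm diameter, 86 mm tall, origin under its centre. Leave alone.
- salt_shaker: Salt shaker, 44 mm diameter, 90 mm tall, origin under its centre. Leave alone.
- small_tin: Small food tin, 57 mm diameter, 72 mm tall, origin under its centre. Leave alone.
Things that resemble listed ones, but are neither listed nor needed, are in the scene too. Leave any orange look-alike of the bottle alone.

How it is judged:
On the way, in this order (a step that is already met when the one before it is completed fails the run):
1. the crank has driven the jaw firmly onto the bottle, cap still on (contact force between jaw and bottle above 8 N and y of bottle in the frame of vise below 0.004 m and z of cap in the frame of bottle below 0.0895 m), for 0.2 s.
2. the cap is pressed down out of its catch while the bottle is clamped (contact force between jaw and bottle above 8 N and z of cap in the frame of bottle below 0.0845 m), for 0.05 s.
3. the cap is turned out of its catch while the bottle is clamped (contact force between jaw and bottle above 8 N and angle between the x axis of cap and the x axis of bottle, either way round above 0.75 rad and z of cap in the frame of bottle below 0.1 m), for 0.05 s.
At the end, for the whole second after the job is handed in: Fingers grip the cap, at rest, level within 0.3 rad, 30 to 150 mm clear above the neck, within 35 mm of the bottle's axis, not touching the bottle; the bottle is at rest, upright within 0.1 rad, within 8 mm of its place in the vise, the jaw pressing on it with over 8 N (z of cap in the frame of bottle between 0.141 and 0.26 m and horizontal distance between cap and bottle below 0.035 m and angle between cap's own z axis and vertical below 0.3 rad and contact force between the fingers and cap above 1 N and contact force between cap and bottle below 0.1 N and linear speed of cap below 0.03 m/s and contact force between jaw and bottle above 8 N and angle between bottle's own z axis and vertical below 0.1 rad and horizontal distance between bottle and vise below 0.008 m and linear speed of bottle below 0.02 m/s); the arm keeps its last pose, push and grip.
It fails at once if the bottle is tipped (angle between bottle's own z axis and vertical above 0.25 rad).
It fails at once if a bystander is disturbed (distance of any of honey_jar, salt_shaker, small_tin from where it was at the start of the episode above 0.03 m).
It also fails if it takes over 51 s, if anything falls off the work surface, if the arm or the gripper's body presses on something with over 40 N, if the wrist force passes 120 N, or if a joint passes its speed limit or range.

ROBOT

A 7-joint arm with a two-finger parallel gripper is mounted at the origin on the work surface; the furniture and walls round the work are solid. World frame = base frame: x ahead of the robot, y to its left, z up, the work surface at z = 0. Lengths are in m, angles in rad, forces in N, time in s.
With the tool pointing down it reaches from about 0.4 to 0.85 m from the base axis. Payload 10.4 kg.
Tool frame: the origin (TCP) lies at the very end of the fingers, on their centre line; the grasp point (between the pads) lies 19 mm behind it (robot.grip_depth is the distance from the TCP to the grasp point, in m); z points along the fingers, y is the line along which they close (so a half turn about z gives the same grasp; the last joint's range is limited). The gripper opens to 87 mm and grips with 3 to 60 N. Pads are 19 mm wide; open, the fingers measure 117 mm over their backs; the gripper's body (75 mm by 190 mm) begins 51 mm behind the grasp point.
Start: joints at [1.165, 0.332, -0.065, 1.46, 0.022, 1.35, -0.088], TCP at [0.233, -0.58, 0.196] pointing down, gripper open.
Joint ranges: [-2.6, 2.6], [-0.5, 2.12], [-1.47, 1.34], [0.16, 2.42], [-1.27, 4.41], [0.06, 2.06], [-2.6, 2.6]. Speed limits (rad/s): [2.22, 2.22, 2.79, 2.79, 3.14, 3.14, 3.14].

INTERFACE

Orientations are given as a unit quaternion [w, x, y, z].
In Python, from cell import robot gives the robot as it stands.
- The arm moves only by the shell command python3 -m inch 'ROWS' [FORCE]. ROWS is JSON, a list of rows, each a list of 7 numbers: the shift along the tool's x, y, z in m, then the turn, a rotation vector about the tool's x, y, z in rad, then the finger opening in m, from 0 to 0.087. A call has 1 to 5 rows; each row is the pose to reach, as a shift and turn from the pose commanded when the call began, along the tool's axes at that moment; what a row does not reach only later rows make up. A row lasts 1/12 s, in which the tool goes at most 41.7 mm and 7.16 degrees, less where a joint would pass 70% of its speed; a pose out of reach is approached as far as the arm can. A call with a gripper value outside its range is refused whole. The fingers move at their own pace and stop on an object; FORCE is the grip in N (left out, the last holds). Time passes only in rows, so rows that repeat a pose let the fingers close. It gives the time, the measured TCP pose, the force, the opening and the grip force at its end, in the units of the state.
- robot.get_obs(): the state, without advancing time (a new reading comes with each control period).
- robot.snapshot(name): name is "scene" or "top"; returns the picture (480x640x3 uint8, red, green, blue); there is no depth.
- robot.camera_params(name): a dict with "fov_y" (degrees; the focal length in pixels is half the picture's height over the tangent of half this angle, whatever the lens; pixels are square), "cx", "cy" (the principal point, pixels), "T" (4x4, takes a point from camera to world coordinates). Camera axes: x right, y up, looking along -z (the intrinsics and any distortion apply to the point x, -y, -z); pixel columns grow to the right and rows downward; lengths in m; the calibration is good to about 2 mm. A picture is of the moment at which its call begins. camera_params takes no time and is no camera call.
- robot.close_job(): hands the job in; it is judged then, once.
Trained networks look in the newest picture that a camera, given by its name, has taken for a name from the list of things; names that differ only in an ending like _2 or _b are one class to them, and where a whole thing is asked for, a point or a joint stands for the part that bears it (a point fixed in the world has none). Each returns a list of dicts, best first, with "conf" (0 to 1); they miss things now and then, are a little off and sometimes report something else, mostly with a low value. They report only what shows in the picture. A call takes as long as a camera call. They do not tell look-alikes from the thing itself.
- robot.regions_of(camera, query): "mask" (480x640 bool, what is visible of it).
- robot.spot_point(camera, query): "xyz" ([x, y, z] in m, in world coordinates, good to about 4 mm: a listed point, or the origin of a listed thing).
The state is a dict: "time_s": time; "joints": joint angles; "qd": joint speeds; "tau": joint torques, N m; "tcp_pos": TCP position; "tcp_rot": TCP orientation; "wrist_force": force on the tool from outside, world axes, zero at the start; "wrist_torque": the same for the moment, N m; "finger_gap": finger opening in m; "grasp_force": force on a finger pad.
Only numpy, scipy, OpenCV 4.12 (cv2) and the standard library are available. Lean on these libraries where they do the work, as an engineer would, in place of code of your own. Each camera call takes 0.05 s, during which the arm holds its last target. There are 200 camera calls.

## Working session

There is one attempt and no reset: what is moved stays moved. The work goes in short steps, Python scripts to look and compute and a shell command to move; the robot and the scene stay as the last step left them, time stands still between calls to the robot, and variables do not carry over. Pictures are saved under pics/ and viewed, at most 10 in all, crops included, and the job is handed in when it is done.

```bash
mkdir -p pics; python3 - <<'E'
from cell import robot
import cv2,numpy as np
for c in("scene","top"):
    cv2.imwrite(f"pics/{c}0.png",robot.snapshot(c)[:,:,::-1])
    for q in("vise","bottle","cap","knob_mid","crank_axis","jaw"):
        print(c,q,[(np.round(d["xyz"],3).tolist(),round(d["conf"],2)) for d in robot.spot_point(c,q)][:3])
o=robot.get_obs();print(o["time_s"],o["tcp_pos"],o["tcp_rot"],o["finger_gap"])
E
```

```text
scene vise [([0.55, -0.151, 0.001], 0.74)]
scene bottle [([0.348, -0.198, 0.0], 0.67), ([0.544, -0.143, 0.01], 0.63), ([0.551, 0.067, 0.118], 0.26)]
scene cap [([0.552, -0.144, 0.096], 0.82), ([0.518, 0.038, 0.12], 0.27)]
scene knob_mid [([0.553, 0.066, 0.116], 0.7)]
scene crank_axis [([0.52, 0.04, 0.119], 0.91)]
scene jaw [([0.544, -0.105, 0.012], 0.77)]
top vise [([0.554, -0.145, 0.004], 0.66)]
top bottle [([0.35, -0.199, 0.0], 0.7), ([0.55, -0.144, 0.014], 0.59)]
top cap [([0.549, -0.143, 0.102], 0.68)]
top knob_mid [([0.557, 0.066, 0.118], 0.42)]
top crank_axis [([0.52, 0.044, 0.119], 0.6)]
top jaw [([0.547, -0.106, 0.015], 0.89)]
0.7 [ 0.2334813  -0.57977124  0.19558539] [5.08252854e-05 9.81732643e-01 1.90265645e-01 1.47519047e-05] 0.08716454221430678
```

View pics/scene0.png

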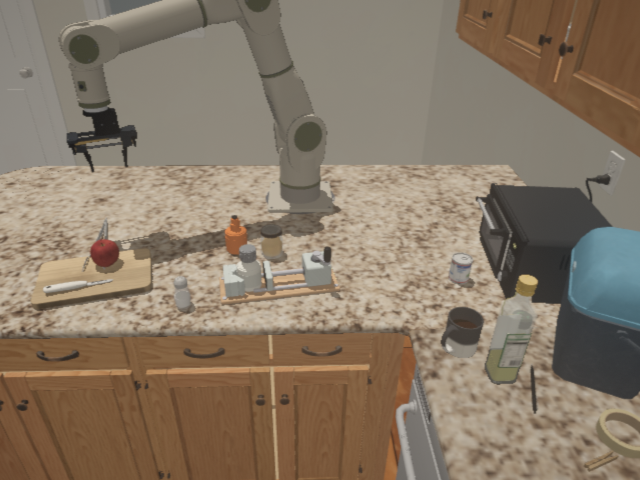

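View pics/top0.png

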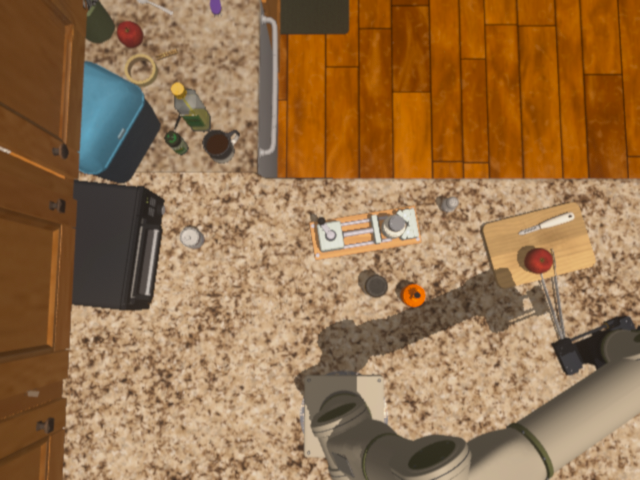

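In the scene view, the white bottle with grey cap is at about (248,270), in the vise. The orange look-alike is at (237,237) and the honey jar at (272,242). In the top view these are at (397,225), (414,296) and (375,286). Only the white one stands in the vise and matches the description, so it is the target. The knob is at (327,253) in the scene view and (313,217) in the top view.

```bash
cat > h.py <<'E'
from cell import robot
import numpy as np,sys
from scipy.spatial.transform import Rotation as R
def show(t=None):
    o=robot.get_obs();r=R.from_quat(np.roll(o["tcp_rot"],-1))
    print("t",round(o["time_s"],2),"p",np.round(o["tcp_pos"],4),"F",np.round(o["wrist_force"],1),"Tz",np.round(o["wrist_torque"][2],2),"gap",round(o["finger_gap"],4),"g",round(o["grasp_force"],1))
    print(" j",np.round(o["joints"],2),"x",np.round(r.as_matrix()[:,0],3),"z",np.round(r.as_matrix()[:,2],3))
    if t is not None: print(" d_tool",np.round(r.inv().apply(np.array(t)-o["tcp_pos"]),4))
if __name__=="__main__": show([float(a) for a in sys.argv[1:]] or None)
E
python3 - <<'E'
import cv2
a=cv2.imread("pics/scene0.png")[205:315,205:345];cv2.imwrite("pics/crop.png",cv2.resize(a,None,fx=5,fy=5,interpolation=2))
E
python3 -m inch '[[0.031,-0.0275,0,0,0,0,0.06],[0.062,-0.055,0,0,0,0,0.06],[0.093,-0.0825,0,0,0,0,0.06],[0.124,-0.11,0,0,0,0,0.06],[0.155,-0.1375,0,0,0,0,0.06]]' 60
python3 h.py 0.555 0.066 0.2
```

```text
time_s: 1.12
tcp_pos: [0.3264, -0.3926, 0.1957]
tcp_rot: [0.0, 0.982, 0.19, 0.0]
wrist_force: [0.3, -0.7, 0.2]
finger_gap: 0.0638
grasp_force: 0.0
t 1.12 p [ 0.3264 -0.3926  0.1957] F [ 0.3 -0.7  0.2] Tz -0.01 gap 0.0638 g 0.0
 j [ 0.97  0.09 -0.2   1.75  0.02  1.3  -0.42] x [ 0.928  0.373 -0.   ] z [ 0.    -0.001 -1.   ]
 d_tool [ 0.3833 -0.34   -0.0045]
```

View pics/crop.png

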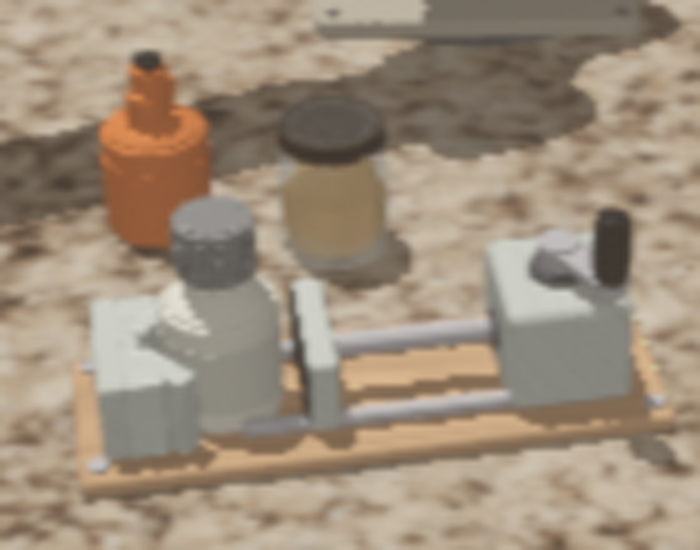

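The crop confirms it: white bottle with the grey ribbed cap standing in the vise at crop (215,320), orange one behind at (155,150), black knob at (612,245).

```bash

python3 -m inch '[[0.031,-0.0275,0,0,0,0,0.06],[0.062,-0.055,0,0,0,0,0.06],[0.093,-0.0825,0,0,0,0,0.06],[0.124,-0.11,0,0,0,0,0.06],[0.155,-0.1375,0,0,0,0,0.06]]' >/dev/null
python3 -m inch '[[0.031,-0.0275,0,0,0,0,0.06],[0.062,-0.055,0,0,0,0,0.06],[0.093,-0.0825,0,0,0,0,0.06],[0.124,-0.11,0,0,0,0,0.06],[0.155,-0.1375,0,0,0,0,0.06]]' >/dev/null
python3 h.py 0.555 0.066 0.2
```

```text
t 1.95 p [ 0.5114 -0.0216  0.196 ] F [ 1.1 -0.3  0.6] Tz -0.05 gap 0.0601 g 0.0
 j [ 0.52  0.13 -0.6   1.73  0.07  1.31 -1.29] x [0.928 0.373 0.001] z [ 0.001 -0.    -1.   ]
 d_tool [ 0.0732 -0.0649 -0.004 ]
```

```bash

python3 -m inch '[[0.028,-0.025,0,0,0,0,0.06],[0.055,-0.05,0,0,0,0,0.06],[0.073,-0.065,0,0,0,0,0.06],[0.073,-0.065,0,0,0,0,0.06],[0.073,-0.065,0,0,0,0,0.06]]' >/dev/null
python3 - <<'E'
from h import *
for c in("scene","top"):
    robot.snapshot(c)
    for q in("knob_mid","crank_axis"): print(c,q,[(np.round(d["xyz"],4),round(d["conf"],2)) for d in robot.spot_point(c,q)][:2])
show([.555,.066,.107])
E
```

```text
scene knob_mid [(array([0.5516, 0.0689, 0.1143]), 0.41)]
scene crank_axis [(array([0.5186, 0.0415, 0.121 ]), 0.85), (array([0.5543, 0.0674, 0.1178]), 0.56)]
top knob_mid []
top crank_axis []
t 2.67 p [0.5541 0.0628 0.1957] F [ 0.8 -0.1  0.1] Tz -0.06 gap 0.0598 g 0.0
 j [ 0.37  0.25 -0.66  1.61  0.16  1.33 -1.5 ] x [0.928 0.372 0.   ] z [ 0.    -0.001 -1.   ]
 d_tool [ 0.002  -0.0027  0.0887]
```

```bash

python3 -m inch '[[0.001,-0.003,0.03,0,0,0,0.06],[0.001,-0.003,0.055,0,0,0,0.06],[0.001,-0.003,0.075,0,0,0,0.05],[0.001,-0.003,0.089,0,0,0,0.03],[0.001,-0.003,0.089,0,0,0,0.0]]' 60
python3 -m inch '[[0,0,0,0,0,0,0],[0,0,0,0,0,0,0],[0,0,0,0,0,0,0]]' 60
python3 h.py
```

```text
time_s: 3.08
tcp_pos: [0.5521, 0.0661, 0.1037]
tcp_rot: [-0.0, 0.982, 0.19, -0.002]
wrist_force: [-0.1, -0.9, -0.2]
finger_gap: 0.0472
grasp_force: 0.0
time_s: 3.33
tcp_pos: [0.5548, 0.0672, 0.108]
tcp_rot: [0.0, 0.982, 0.19, 0.001]
wrist_force: [0.7, 0.3, 0.8]
finger_gap: 0.0278
grasp_force: 0.0
t 3.33 p [0.5548 0.0672 0.108 ] F [0.7 0.3 0.8] Tz -0.05 gap 0.0278 g 0.0
 j [ 0.35  0.32 -0.65  1.72  0.21  1.16 -1.55] x [0.928 0.373 0.002] z [ 0.002 -0.    -1.   ]
```

```bash

python3 -m inch '[[0,0,0,0,0,0,0],[0,0,0,0,0,0,0],[0,0,0,0,0,0,0]]' 60
python3 - <<'E'
from h import *
show()
C=np.array([.5195,.042]);p=robot.get_obs()["tcp_pos"][:2]
v=p-C;print(np.linalg.norm(v),v)
v=v/np.linalg.norm(v)*.045; C=np.array(C)
X=np.array([.928,.373]);Y=np.array([.373,-.928])
phi=np.arctan2(v[1],v[0]);prev=0
for i in range(0,30):
    a=phi-.15*i; d=.045*np.array([np.cos(a),np.sin(a)])-v
    if i%5==0: base=d
    k=.15*(i); print(i,round(k,2),"abs",np.round([X@d,Y@d],4))
E
```

```text
time_s: 3.58
tcp_pos: [0.5556, 0.0674, 0.1093]
tcp_rot: [0.001, 0.982, 0.19, 0.002]
wrist_force: [-6.6, -6.7, 20.7]
finger_gap: 0.0086
grasp_force: 9.9
t 3.58 p [0.5556 0.0674 0.1093] F [-6.6 -6.7 20.7] Tz -0.07 gap 0.0086 g 9.9
 j [ 0.35  0.32 -0.65  1.72  0.21  1.17 -1.55] x [0.928 0.373 0.003] z [ 0.004 -0.001 -1.   ]
0.044106831438314745 [0.03606064 0.02539769]
0 0.0 abs [0. 0.]
1 0.15 abs [0.0011 0.0067]
2 0.3 abs [0.0011 0.0134]
3 0.45 abs [0.0001 0.0201]
4 0.6 abs [-0.0018  0.0265]
5 0.75 abs [-0.0047  0.0326]
6 0.9 abs [-0.0085  0.0382]
7 1.05 abs [-0.0131  0.0432]
8 1.2 abs [-0.0183  0.0474]
9 1.35 abs [-0.0241  0.0508]
10 1.5 abs [-0.0304  0.0533]
11 1.65 abs [-0.037   0.0548]
12 1.8 abs [-0.0437  0.0553]
13 1.95 abs [-0.0504  0.0548]
14 2.1 abs [-0.057   0.0533]
15 2.25 abs [-0.0633  0.0509]
16 2.4 abs [-0.0691  0.0475]
17 2.55 abs [-0.0744  0.0433]
18 2.7 abs [-0.079   0.0384]
19 2.85 abs [-0.0828  0.0328]
20 3.0 abs [-0.0857  0.0267]
21 3.15 abs [-0.0877  0.0203]
22 3.3 abs [-0.0887  0.0136]
23 3.45 abs [-0.0887  0.0069]
24 3.6 abs [-0.0877  0.0002]
25 3.75 abs [-0.0857 -0.0062]
26 3.9 abs [-0.0827 -0.0123]
27 4.05 abs [-0.0789 -0.0179]
28 4.2 abs [-0.0743 -0.0228]
29 4.35 abs [-0.069 -0.027]
```

Gap 8.6 mm doesn't match the 22 mm knob, so I need to look.

```bash
python3 - <<'E'
from h import *
import cv2
s=robot.snapshot("scene");t=robot.snapshot("top")
a=cv2.resize(s[205:315,245:385,::-1],(500,393),interpolation=2)
b=cv2.resize(t[185:275,270:370,::-1],(300,270),interpolation=2)
im=np.zeros((393,800,3),np.uint8);im[:,:500]=a;im[:270,500:]=b
cv2.imwrite("pics/k1.png",im);show()
print([(np.round(d["xyz"],4),round(d["conf"],2)) for d in robot.spot_point("scene","knob_mid")])
E
```

```text
t 3.68 p [0.5555 0.0669 0.1095] F [-4.8 -1.8 18.6] Tz -0.01 gap 0.0034 g 9.3
 j [ 0.35  0.32 -0.65  1.72  0.21  1.17 -1.55] x [0.928 0.373 0.003] z [ 0.004 -0.001 -1.   ]
[(array([0.553 , 0.065 , 0.1194]), 0.57)]
```

View pics/k1.png

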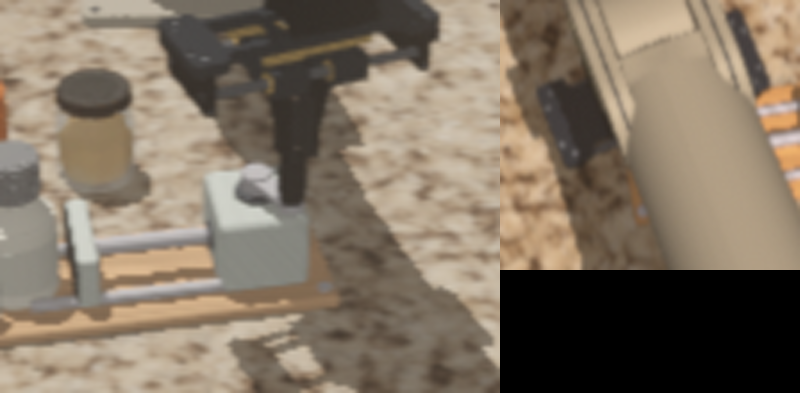

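```bash

python3 -m inch '[[0,0,0,0,0,0,0.03],[0,0,-0.0,0,0,0,0.06],[0,0,-0.01,0,0,0,0.06],[0,0,-0.04,0,0,0,0.06],[0,0,-0.07,0,0,0,0.06]]' 60
python3 - <<'E'
from h import *
import cv2
s=robot.snapshot("scene")
for q in("knob_mid","crank_axis"): print([(np.round(d["xyz"],4),round(d["conf"],2)) for d in robot.spot_point("scene",q)])
a=cv2.resize(s[205:315,245:385,::-1],(700,550),interpolation=2)
p=robot.camera_params("scene");f=240/np.tan(np.radians(p["fov_y"]/2));Ti=np.linalg.inv(p["T"])
def px(w):
    q=Ti@[*w,1];return p["cx"]+f*q[0]/-q[2],p["cy"]-f*q[1]/-q[2]
print({k:v for k,v in p.items() if k!="T"},p["T"][:3,3])
o=robot.get_obs()
for n,w,c in(("tcp",o["tcp_pos"],(0,0,255)),("k",(.555,.066,.137),(0,255,0)),("k",(.555,.066,.095),(0,255,0)),("c",(.52,.042,.097),(255,0,0))):
    u=px(w);print(n,np.round(u,1));cv2.circle(a,(int((u[0]-245)*5),int((u[1]-205)*5)),3,c,-1)
cv2.imwrite("pics/k2.png",a);show()
E
```

```text
time_s: 4.15
tcp_pos: [0.553, 0.0672, 0.177]
tcp_rot: [-0.0, 0.982, 0.19, -0.001]
wrist_force: [1.2, 0.6, 0.4]
finger_gap: 0.0276
grasp_force: 0.0
[(array([0.5528, 0.0626, 0.1175]), 0.65)]
[(array([0.5188, 0.0413, 0.1207]), 0.82)]
{'fov_y': 51.941183492161116, 'cx': 316.94617612530004, 'cy': 241.4811326950895} [ 1.64082568 -0.01371452  0.8419914 ]
tcp [328.8 233.3]
k [327.7 246.9]
k [327.3 260.1]
c [317.9 252.3]
t 4.3 p [0.5554 0.0677 0.1793] F [ 0.5 -0.8 -0.3] Tz 0.02 gap 0.0394 g 0.0
 j [ 0.36  0.26 -0.66  1.64  0.17  1.3  -1.51] x [0.928 0.374 0.004] z [ 0.005  0.    -1.   ]
```

View pics/k2.png

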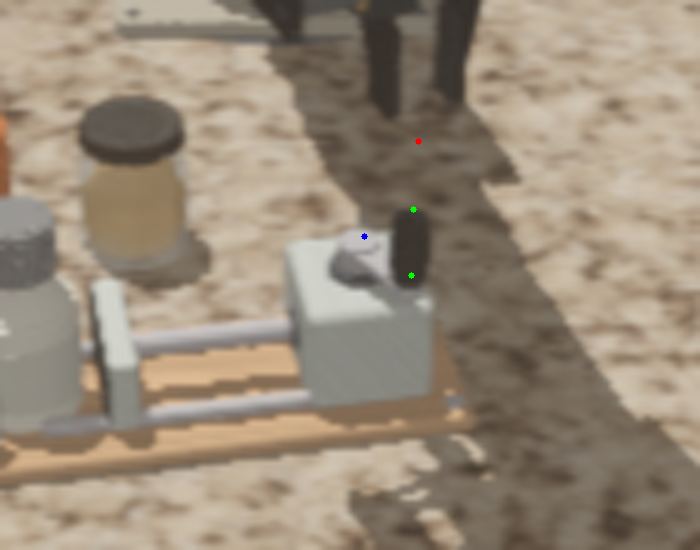

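The fingertips show at crop (385,112) and (450,100), about 6 px above where the reported TCP (red dot) projects. The real tips are therefore roughly 18 mm higher than reported, and the fingers pinched the domed top of the knob and slipped off. The knob itself hasn't moved (green dots match). I'll go lower, watching the force.

```bash

python3 -m inch '[[0,0,0.03,0,0,0,0.05],[0,0,0.06,0,0,0,0.05],[0,0,0.075,0,0,0,0.05],[0,0,0.08,0,0,0,0.05],[0,0,0.08,0,0,0,0.05]]' 60
python3 -m inch '[[0,0,0.006,0,0,0,0.05],[0,0,0.01,0,0,0,0.05],[0,0,0.01,0,0,0,0.05]]'
python3 - <<'E'
from h import *
import cv2
print(robot.grip_depth)
s=robot.snapshot("scene");show()
a=cv2.resize(s[205:315,245:385,::-1],(700,550),interpolation=2)
cv2.imwrite("pics/k3.png",a)
E
```

```text
time_s: 4.72
tcp_pos: [0.5528, 0.0671, 0.095]
tcp_rot: [-0.0, 0.982, 0.19, -0.002]
wrist_force: [1.2, 0.4, 1.3]
finger_gap: 0.0499
grasp_force: 0.0
time_s: 4.97
tcp_pos: [0.5541, 0.0672, 0.0865]
tcp_rot: [0.0, 0.982, 0.19, 0.0]
wrist_force: [-0.1, -0.3, -0.8]
finger_gap: 0.0499
grasp_force: 0.0
0.0187
t 5.02 p [0.5541 0.0673 0.0868] F [0.2 0.2 1.2] Tz 0.01 gap 0.05 g 0.0
 j [ 0.34  0.34 -0.64  1.74  0.23  1.13 -1.56] x [0.928 0.374 0.   ] z [ 0. -0. -1.]
```

View pics/k3.png

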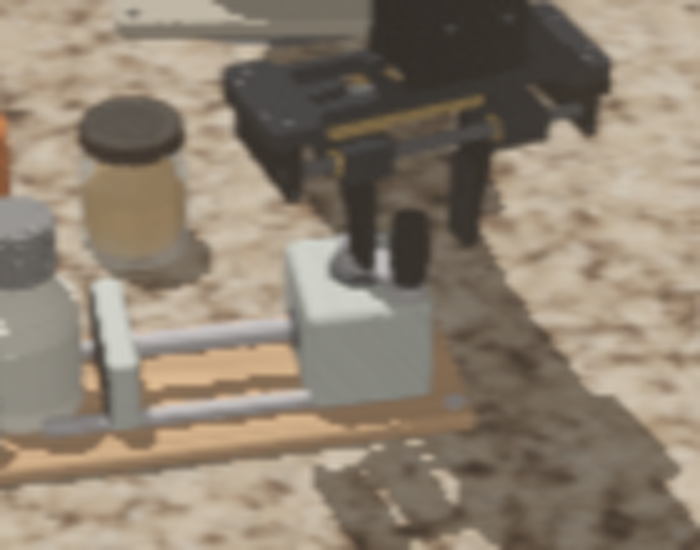

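The real tips sit roughly 20 mm above the reported TCP: their mid is at crop (413,252), against an expected (413,288). They straddle the knob at (410,245). I'll go 7 mm lower and close.

```bash

python3 -m inch '[[0,0,0.004,0,0,0,0.04],[0,0,0.007,0,0,0,0.03],[0,0,0.007,0,0,0,0.02],[0,0,0.007,0,0,0,0.01],[0,0,0.007,0,0,0,0.01]]' 60
python3 h.py
python3 -m inch '[[0,0,0,0,0,0,0.01],[0,0,0,0,0,0,0.01]]' 60
python3 h.py
```

```text
time_s: 5.43
tcp_pos: [0.5541, 0.067, 0.0796]
tcp_rot: [0.0, 0.982, 0.19, 0.0]
wrist_force: [1.7, -2.3, -2.1]
finger_gap: 0.0245
grasp_force: 1.4
t 5.43 p [0.5541 0.067  0.0796] F [ 1.7 -2.3 -2.1] Tz 0.02 gap 0.0245 g 1.4
 j [ 0.34  0.35 -0.64  1.75  0.23  1.11 -1.56] x [0.928 0.373 0.   ] z [ 0. -0. -1.]
time_s: 5.6
tcp_pos: [0.5542, 0.0667, 0.0796]
tcp_rot: [0.0, 0.982, 0.19, 0.0]
wrist_force: [0.2, -2.8, -1.3]
finger_gap: 0.0209
grasp_force: 60.0
t 5.6 p [0.5542 0.0667 0.0796] F [ 0.2 -2.8 -1.3] Tz 0.04 gap 0.0209 g 60.0
 j [ 0.34  0.35 -0.64  1.75  0.23  1.11 -1.56] x [0.928 0.373 0.   ] z [ 0.    -0.001 -1.   ]
```

Knob gripped. Now lead it clockwise along the circle table.

```bash

python3 -m inch '[[0.0011,0.0067,0,0,0,0,0.01],[0.0011,0.0134,0,0,0,0,0.01],[0.0001,0.0201,0,0,0,0,0.01],[-0.0018,0.0265,0,0,0,0,0.01],[-0.0047,0.0326,0,0,0,0,0.01]]' 60
python3 h.py
```

```text
time_s: 6.02
tcp_pos: [0.563, 0.0348, 0.0797]
tcp_rot: [-0.0, 0.982, 0.19, 0.001]
wrist_force: [5.0, 3.3, -4.0]
finger_gap: 0.0207
grasp_force: 60.0
t 6.02 p [0.563  0.0348 0.0797] F [ 5.   3.3 -4. ] Tz 0.02 gap 0.0207 g 60.0
 j [ 0.38  0.36 -0.62  1.74  0.23  1.12 -1.5 ] x [0.928 0.373 0.002] z [ 0.002  0.001 -1.   ]
```

```bash

python3 -m inch '[[-0.0038,0.0056,0,0,0,0,0.01],[-0.0084,0.0106,0,0,0,0,0.01],[-0.0136,0.0148,0,0,0,0,0.01],[-0.0194,0.0182,0,0,0,0,0.01],[-0.0257,0.0207,0,0,0,0,0.01]]' 60 >/dev/null
python3 h.py
python3 -m inch '[[-0.0066,0.0015,0,0,0,0,0.01],[-0.0133,0.002,0,0,0,0,0.01],[-0.02,0.0015,0,0,0,0,0.01],[-0.0266,0,0,0,0,0,0.01],[-0.0329,-0.0024,0,0,0,0,0.01]]' 60 >/dev/null
python3 h.py
```

```text
t 6.43 p [0.5465 0.0045 0.0797] F [ 4.7 -0.5 -2.7] Tz -0.01 gap 0.0206 g 60.0
 j [ 0.44  0.32 -0.62  1.78  0.21  1.1  -1.44] x [0.928 0.372 0.001] z [ 0.002 -0.001 -1.   ]
t 6.85 p [ 0.514  -0.0053  0.0796] F [ 2.6 -1.9 -2.1] Tz 0.06 gap 0.0209 g 60.0
 j [ 0.48  0.25 -0.63  1.86  0.17  1.08 -1.4 ] x [ 0.928  0.372 -0.   ] z [ 0.    -0.001 -1.   ]
```

```bash

python3 -m inch '[[-0.0058,-0.0034,0,0,0,0,0.01],[-0.0111,-0.0076,0,0,0,0,0.01],[-0.0157,-0.0125,0,0,0,0,0.01],[-0.0195,-0.0181,0,0,0,0,0.01]]' 60 >/dev/null
python3 h.py
python3 -m inch '[[-0.0014,-0.003,0,0,0,0,0.01],[-0.0026,-0.006,0,0,0,0,0.01],[-0.0026,-0.006,0,0,0,0,0.01]]' 60 >/dev/null
python3 h.py
```

```text
t 7.18 p [0.4891 0.0052 0.0796] F [ 7.5 -5.6 -5.7] Tz 0.01 gap 0.0208 g 60.0
 j [ 0.49  0.19 -0.64  1.92  0.13  1.07 -1.4 ] x [0.928 0.373 0.   ] z [ 0.001 -0.001 -1.   ]
t 7.43 p [0.4851 0.0091 0.0797] F [ 7.2 -8.8 -5.4] Tz 0.01 gap 0.0209 g 60.0
 j [ 0.49  0.18 -0.65  1.93  0.13  1.06 -1.4 ] x [0.928 0.373 0.001] z [ 0.002 -0.002 -1.   ]
```

```bash

python3 -m inch '[[-0.0005,-0.0015,0,0,0,0,0.01],[-0.001,-0.003,0,0,0,0,0.01],[-0.001,-0.003,0,0,0,0,0.01]]' 60 >/dev/null
python3 h.py
python3 - <<'E'
from h import *
robot.snapshot("scene")
for q in("jaw","bottle"): print(q,[(np.round(d["xyz"],4),round(d["conf"],2)) for d in robot.spot_point("scene",q)][:2])
E
```

```text
t 7.68 p [0.4838 0.0106 0.0797] F [ 10.6 -12.5  -8. ] Tz -0.01 gap 0.0209 g 60.0
 j [ 0.49  0.18 -0.65  1.94  0.13  1.06 -1.41] x [0.928 0.372 0.002] z [ 0.003 -0.003 -1.   ]
jaw [(array([ 0.546 , -0.1155,  0.0089]), 0.7)]
bottle [(array([ 0.547 , -0.1422,  0.0124]), 0.72), (array([ 0.3516, -0.197 ,  0.0005]), 0.64)]
```

Tangential force at the knob is about 16 N, so the clamp is firm. Release, rise and move over the cap.

```bash

python3 -m inch '[[0,0,0,0,0,0,0.04],[0,0,0,0,0,0,0.05],[0,0,-0.02,0,0,0,0.06],[0,0,-0.055,0,0,0,0.07],[0,0,-0.09,0,0,0,0.075]]' 60 >/dev/null
python3 h.py
python3 -m inch '[[0,0.04,0,0,0,0,0.075],[0,0.08,0,0,0,0,0.075],[0.001,0.12,0,0,0,0,0.075],[0.001,0.155,0,0,0,0,0.075],[0.001,0.155,0,0,0,0,0.075]]' 60 >/dev/null
python3 - <<'E'
from h import *
import cv2
for c in("scene","top"):
  robot.snapshot(c)
  for q in("cap","bottle","vise"): print(c,q,[(np.round(d["xyz"],4),round(d["conf"],2)) for d in robot.spot_point(c,q)][:3])
show([.548,-.146,.2])
E
```

```text
t 8.25 p [0.4809 0.014  0.1698] F [ 2.  -0.5  0.3] Tz 0.01 gap 0.0468 g 0.0
 j [ 0.51  0.08 -0.66  1.83  0.05  1.25 -1.35] x [ 0.927  0.375 -0.003] z [-0.004  0.001 -1.   ]
scene cap [(array([ 0.5514, -0.1452,  0.0995]), 0.7)]
scene bottle [(array([ 0.5483, -0.1447,  0.0119]), 0.87), (array([ 0.3469, -0.1992,  0.0034]), 0.58)]
scene vise [(array([ 0.5502, -0.1497, -0.0033]), 0.59), (array([5.166e-01, 4.505e-01, 4.000e-04]), 0.42)]
top cap []
top bottle []
top vise [(array([ 0.5536, -0.1474,  0.0019]), 0.8)]
t 9.07 p [ 0.5414 -0.1292  0.1698] F [-0.5  0.6 -0.1] Tz 0.0 gap 0.0752 g 0.0
 j [ 0.62  0.24 -0.54  1.66  0.13  1.28 -1.13] x [0.927 0.375 0.   ] z [ 0. -0. -1.]
 d_tool [-0.0002  0.018  -0.0302]
```

```bash

python3 -m inch '[[0.001,0.0185,0.01,0,0,0,0.075],[0.001,0.0185,0.04,0,0,0,0.075],[0.001,0.0185,0.065,0,0,0,0.075],[0.001,0.0185,0.08,0,0,0,0.07],[0.001,0.0185,0.084,0,0,0,0.06]]' 60 >/dev/null
python3 h.py
python3 -m inch '[[0,0,0,0,0,0,0.05],[0,0,0,0,0,0,0.04],[0,0,0,0,0,0,0.035],[0,0,0,0,0,0,0.03],[0,0,0,0,0,0,0.03]]' 45 >/dev/null
python3 h.py
```

```text
t 9.48 p [ 0.5476 -0.1464  0.0829] F [-1.1  0.1  0.6] Tz -0.01 gap 0.0694 g 0.0
 j [ 0.62  0.35 -0.52  1.73  0.19  1.12 -1.15] x [ 0.927  0.374 -0.003] z [-0.004  0.001 -1.   ]
t 9.9 p [ 0.5501 -0.1469  0.0868] F [-0.7  1.8  4.6] Tz 0.05 gap 0.0435 g 45.0
 j [ 0.62  0.34 -0.52  1.72  0.19  1.12 -1.15] x [0.927 0.374 0.002] z [ 0.002 -0.    -1.   ]
```

```bash

python3 -m inch '[[0,0,0.003,0,0,0,0.03],[0,0,0.006,0,0,0,0.03],[0,0,0.007,0,0,0,0.03],[0,0,0.007,0,0,0,0.03]]' 60 >/dev/null
python3 - <<'E'
from h import *
import cv2
s=robot.snapshot("scene");show()
cv2.imwrite("pics/c1.png",cv2.resize(s[205:315,185:325,::-1],(700,550),interpolation=2))
E
```

```text
t 10.28 p [ 0.5503 -0.147   0.0808] F [-6.5  1.5 16.1] Tz -0.01 gap 0.043 g 60.0
 j [ 0.62  0.35 -0.52  1.73  0.19  1.11 -1.15] x [0.928 0.374 0.002] z [ 0.002 -0.001 -1.   ]
```

View pics/c1.png

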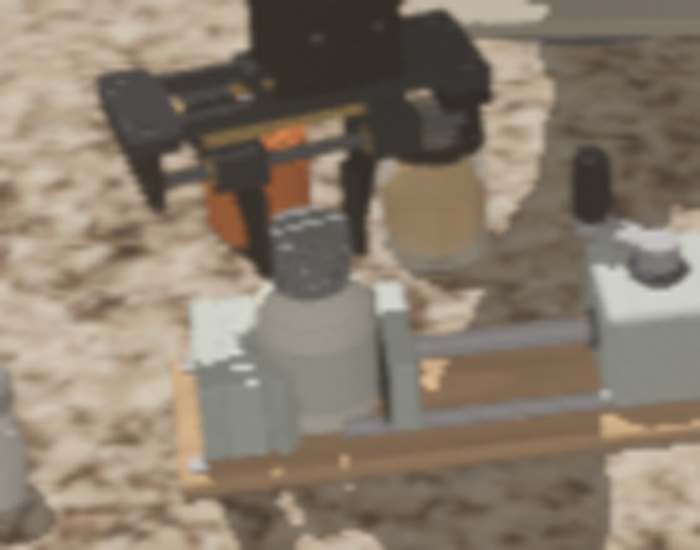

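The cap is pressed down: it travelled 6 mm at about 16 N, with the fingers either side of it at crop (265,270) and (357,250), and the jaw tight on the bottle. Now twist counter-clockwise while pressing.

```bash

python3 -m inch '[[0,0,0.001,0,0,-0.08,0.03],[0,0,0.001,0,0,-0.18,0.03],[0,0,0.001,0,0,-0.28,0.03],[0,0,0.001,0,0,-0.38,0.03],[0,0,0.001,0,0,-0.48,0.03]]' 60 >/dev/null
python3 h.py
python3 -m inch '[[0,0,0,0,0,-0.1,0.03],[0,0,0,0,0,-0.2,0.03],[0,0,0,0,0,-0.3,0.03],[0,0,0,0,0,-0.4,0.03],[0,0,0,0,0,-0.5,0.03]]' 60 >/dev/null
python3 h.py
python3 -m inch '[[0,0,0,0,0,-0.1,0.03],[0,0,0,0,0,-0.2,0.03],[0,0,0,0,0,-0.3,0.03],[0,0,0,0,0,-0.4,0.03],[0,0,0,0,0,-0.5,0.03]]' 60 >/dev/null
python3 h.py
```

```text
t 10.7 p [ 0.552  -0.146   0.0808] F [-3.1  5.7 19.4] Tz -0.25 gap 0.0427 g 60.0
 j [ 0.68  0.37 -0.6   1.72  0.22  1.12 -0.69] x [0.646 0.763 0.004] z [ 0.005  0.    -1.   ]
t 11.12 p [ 0.5519 -0.1459  0.0808] F [-2.5  6.9 20.8] Tz -0.08 gap 0.0429 g 60.0
 j [ 0.74  0.38 -0.68  1.72  0.26  1.13 -0.22] x [0.201 0.98  0.001] z [ 0.005  0.    -1.   ]
t 11.53 p [ 0.5514 -0.1461  0.0808] F [-4.1  4.7 21.9] Tz -0.16 gap 0.0433 g 60.0
 j [ 0.81  0.41 -0.77  1.72  0.31  1.14  0.25] x [-0.293  0.956 -0.002] z [ 0.004 -0.    -1.   ]
```

```bash

python3 -m inch '[[0,0,0,0,0,0,0.03],[0,0,-0.004,0,0,0,0.03],[0,0,-0.009,0,0,0,0.03],[0,0,-0.014,0,0,0,0.03]]' 60 >/dev/null
python3 h.py
python3 -m inch '[[0,0,-0.006,0,0,0,0.03],[0,0,-0.012,0,0,0,0.03],[0,0,-0.016,0,0,0,0.03]]' 60 >/dev/null
python3 h.py
```

```text
t 11.87 p [ 0.5499 -0.147   0.0924] F [ 0.2  2.2 -0.6] Tz -0.02 gap 0.0432 g 60.0
 j [ 0.81  0.39 -0.77  1.71  0.3   1.16  0.26] x [-0.288  0.958 -0.   ] z [ 0.001 -0.    -1.   ]
t 12.12 p [ 0.5494 -0.1477  0.1083] F [ 0.6 -0.  -1.2] Tz 0.04 gap 0.0432 g 60.0
 j [ 0.82  0.38 -0.77  1.69  0.28  1.19  0.27] x [-0.287  0.958 -0.001] z [ 0.    -0.001 -1.   ]
```

```bash

python3 -m inch '[[0,0,-0.02,0,0,0,0.03],[0,0,-0.045,0,0,0,0.03],[0,0,-0.065,0,0,0,0.03],[0,0,-0.077,0,0,0,0.03],[0,0,-0.08,0,0,0,0.03]]' 60 >/dev/null
python3 -m inch '[[0,0,0,0,0,0,0.03],[0,0,0,0,0,0,0.03],[0,0,0,0,0,0,0.03],[0,0,0,0,0,0,0.03],[0,0,0,0,0,0,0.03]]' 60 >/dev/null
python3 - <<'E'
from h import *
import cv2
s=robot.snapshot("scene");show()
for q in("cap","bottle"): print(q,[(np.round(d["xyz"],4),round(d["conf"],2)) for d in robot.spot_point("scene",q)][:2])
cv2.imwrite("pics/c2.png",cv2.resize(s[195:305,185:325,::-1],(700,550),interpolation=2))
E
```

```text
t 13.0 p [ 0.5491 -0.1472  0.1869] F [-0.7 -0.6  0. ] Tz 0.04 gap 0.0431 g 60.0
 j [ 0.84  0.31 -0.8   1.59  0.23  1.34  0.31] x [-0.288  0.958  0.001] z [-0.001  0.    -1.   ]
cap [(array([ 0.551 , -0.1449,  0.1952]), 0.64)]
bottle [(array([ 0.3503, -0.199 ,  0.0027]), 0.95), (array([ 0.5475, -0.1455,  0.0116]), 0.59)]
```

View pics/c2.png

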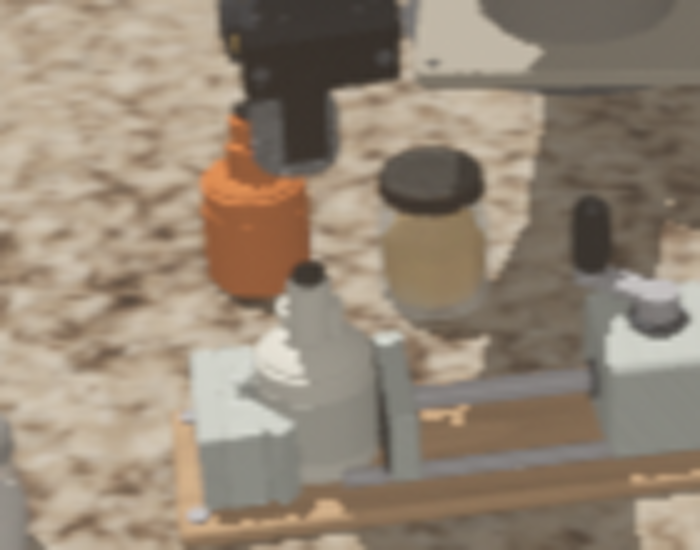

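The cap is in the fingers at crop (290,130), about 7–8 cm above the open neck at (308,272). The bottle is upright and the jaw is still on it.

```bash
python3 -c "
from cell import robot
print(robot.close_job())"
```

```text
the job is handed in; nothing more can be done
None
```

The job is handed in at about 13 s on the robot's clock: the vise was cranked until the knob resisted with about 16 N, the cap was pressed, turned about 85° and lifted, and the gripper holds it level about 7 cm above the neck with the bottle still upright (clamp force wasn't measured directly, and no verdict came back).

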